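# Set the depth stop of a dental milling surveyor

### The arm

A 6-joint arm with a two-finger parallel gripper is mounted at the origin on the work surface. World frame = base frame: x ahead of the robot, y to its left, z up, the work surface at z = 0. Lengths are in m, angles in rad, forces in N, time in s.
With the tool pointing down it reaches from about 0.35 to 0.85 m from the base axis. Payload 8.1 kg.
Tool frame: the origin (TCP) lies on the centre line of the jaws, within the pads' length; the fingertips stand 8 mm ahead of it and the grasp point (between the pads) lies 11 mm behind it; z points along the fingers, y is the line along which they close (so a half turn about z gives the same grasp; the last joint's range is limited). The gripper opens to 85 mm and grips with 20 to 120 N. Pads are 22 mm wide; open, the fingers measure 114 mm over their backs; the gripper's body (76 mm by 85 mm) begins 54 mm behind the grasp point. The pads swing forward as they close: fully open they stand 13 mm farther back than shut.
Start: joints at [-0.085, 0.13, 1.488, -0, 1.523, -0.085], TCP at [0.6, 0, 0.239] pointing down, gripper open.
Joint ranges: [-2.96, 2.96], [-0.89, 2.26], [0.02, 2.5], [-1.34, 4.48], [0, 2.73], [-2.66, 2.66]. Speed limits (rad/s): [2.39, 2.39, 2.79, 3.14, 3.14, 3.14].

### API

Orientations are given as a rotation vector (axis times angle).
In Python, from station import r, effector, planner, vision gives the robot as it stands. Calls block until the motion is done:
- r.reach(position, orientation): joint-space move of the TCP to a pose.
- r.servo_line(position, vel=0.15, frame=None): straight line of the TCP; frame=None keeps the orientation; vel is the mean speed in m/s.
- r.movej(angles): joint-space move.
- effector.release() and effector.close_gripper(newtons=None): open the fingers fully, or close them until they stop; newtons is the grip in N (None keeps the last).
- r.wait(seconds).
- planner.ik(position, orientation): joint angles nearest the present ones, or None.
- r.get_state(): the state.
- vision.grab_frame(name): name is "scene" or "side" or "wrist"; returns a dict with "color" (480x640x3 uint8, red, green, blue), "intrinsics" (3x3 intrinsics, pixels), "position" and "attitude" of the camera in the world; the wrist camera has in their place "tool_from_camera" (4x4, takes a point from camera to tool coordinates, whose origin is the TCP and whose axes are the flange's). Camera axes: x right, y down, z forward; pixel columns grow to the right and rows downward; lengths in m; the calibration is good to about 2 mm. A picture is of the moment at which its call begins: read the wrist's pose just before it. There is no depth.
A pose or a line that the arm cannot do raises r.MotionError and nothing moves.
- r.job_done(): hands the job in; it is judged then, once.
The state is a dict: "t": time; "joint_positions": joint angles; "joint_vel": joint speeds; "joint_efforts": joint torques, N m; "tcp_pos": TCP position; "ee_rot": TCP orientation; "force": force on the tool from outside, world axes, zero at the start; "ft_torque": the same for the moment, N m; "grip_width": finger opening in m; "grip_force": force on a finger pad.
Only numpy, scipy, OpenCV 4.12 (cv2) and the standard library are available. Lean on these libraries where they do the work, as an engineer would, in place of code of your own. Each camera call takes 0.05 s, during which the arm holds its last target. There are 200 camera calls.

### The job

Swing the surveyor's arm home over the plaster cast until it meets its stop, then spin the brass knurled stop collar on the threaded spindle until its underside stands 10 mm above the top face of the spindle head. Then press the spindle knob down until the collar lands on the head, let it spring back up and leave it. The tool must never touch the cast, and nothing else on the bench is to be disturbed.

Things in the scene. Friction and masses are not known exactly. Their poses are not given: they have to be found in the camera images.
- surveyor: Bench-mounted dental milling surveyor, screwed down. Grey base plate 262 x 200 x 18 mm; its origin is on the bench directly under the spindle axis when the arm is home; its x axis runs from there to the steel column (axis 130 mm along +x), z is up. On the base stand a survey table and a plaster cast of 68 mm diameter whose tooth tops are 87 mm above the bench.
- swing_arm (a joint): Turn of the white swing arm about the vertical column, rad: 0 = home against its stop, spindle over the cast; positive = counter-clockwise seen from above, the spindle end swung out towards the surveyor's -y side (range 0 to 1.0, starts at 0.45 to 0.85). Stiff: it stays where it is left and needs about 6 N at the guide handle to move.
- pivot (a point): Point on the column axis, about which the arm turns, at the height of the head's top face (190 mm). Its x and y axes turn with the arm; -x points along the arm to the spindle, 130 mm away. The hub round it is 50 mm in diameter and ends 12 mm above the face.
- head_face (a point): Centre of the flat top face of the spindle head, on the spindle axis, 190 mm above the bench; axes as for pivot. The head is a block 66 (along the arm) x 72 (across) x 40 mm below this face. The arm beam behind it is 36 mm wide and no higher than the face. A thin depth scale 22 mm wide stands on the beam 68 mm behind the spindle axis, 27 mm higher than the face, its lines 5 mm apart (0 at the face), the 10 mm line orange.
- guide_handle (a point): Point on the axis of the black guide handle, a round bar of 14 mm diameter that sticks out level from the front of the head, from 33 to 95 mm in front of the spindle axis, 20 mm below the head face; this point is 75 mm in front of the spindle axis. Push it sideways (towards the surveyor's +y side) to swing the arm home: there is room beside it, whereas at the head itself the collar and knob stand in the way of a gripper from above.
- collar_under (a point): Centre of the underside of the brass knurled collar, on the spindle axis; 60 mm diameter, 22 mm high, from this point up. The spindle's thread (22 mm diameter) rises through it.
- stop_collar (a joint): Turn of the collar on the thread, rad, positive = counter-clockwise seen from above, which raises it: right-handed multi-start thread, 10 mm a turn (clockwise lowers). Its underside stands 17 mm + 10 mm x value / 6.283 above the head face while the spindle is up; it starts 14.5 to 20 mm above. It turns easily (about 0.04 N m) and stays where it is left, so one fingertip drawn along its rim drives it.
- spindle (a joint): Travel of the spindle downwards, m: 0 = fully up (a spring raises it, about 4 N to start it, 6 N at 10 mm), until the collar meets the head face. The collar rides with it.
- spindle_top (a point): Centre of the top of the black press knob (36 mm diameter, 16 mm high) on the spindle's top end, 68 mm above the head face while the spindle is up.
- tool_tip (a point): Lower tip of the spindle's thin tool (3.6 mm diameter), 14 mm above the tooth under it while the spindle is up and the arm home.
- bottle_teal: Teal dropper bottle, 40 mm diameter, 103 mm high with its nozzle, loose; origin under its centre.
- bottle_orange: White dropper bottle with an orange band, 46 mm diameter, 128 mm high, loose; origin under its centre.
- stain_jar: Open brown jar, 44 mm diameter, 62 mm high, loose; origin under its centre.
- bite_tray: Purple and orange horseshoe bite impression, about 70 mm across, 14 mm high, loose; origin at the centre of its arch, on the bench.

How it is judged:
By the outcome, as a careful person would: the job done as asked, in the order asked, and still so for the second after the job is handed in, with the robot touching nothing.
It also fails if it takes over 64 s, if anything falls off the work surface, if the arm or the gripper's body presses on something with over 40 N, if the wrist force passes 120 N, or if a joint passes its speed limit or range.

## Working session

There is one attempt and no reset: what is moved stays moved. The work goes in short steps, each a Python script; the robot and the scene stay as the last script left them, time stands still between calls to the robot, and variables do not carry over. Pictures are saved under pics/ and viewed, at most 10 in all, crops included, and the job is handed in when it is done.

```bash
mkdir -p pics; python3 - <<'E'
from station import r, effector, planner, vision
import cv2,numpy as np
for n in ("scene","side"):
    f=vision.grab_frame(n); cv2.imwrite(f"pics/{n}0.png",f["color"][:,:,::-1])
    print(n,f["intrinsics"],f["position"],f["attitude"])
s=r.get_state();print(s)
E
```

```text
scene [[519.33110325   0.         322.00542599]
 [  0.         519.33110325 235.87922157]
 [  0.           0.           1.        ]] [ 1.09865146 -0.55203461  0.93368569] [-2.20764634 -0.89776655  0.38880012]
side [[459.65535086   0.         322.67798311]
 [  0.         459.65535086 241.3914975 ]
 [  0.           0.           1.        ]] [ 0.18921136 -0.56635405  0.72770962] [-2.17963982  0.63652525 -0.30828147]
{'t': 0.1, 'joint_positions': array([-8.53985079e-02,  1.31099724e-01,  1.48917217e+00, -1.44678038e-05,
        1.52300062e+00, -8.53826668e-02]), 'joint_vel': array([ 8.70199000e-04, -1.57291941e-04, -3.35864337e-03, -6.99211140e-04,
       -4.23329302e-04, -3.80415261e-05]), 'joint_efforts': array([ 1.52257860e-03, -5.70947063e+01, -5.01941299e+01, -1.80579236e-04,
        8.16394575e-03,  5.26326357e-05]), 'tcp_pos': array([5.99517261e-01, 5.93881728e-05, 2.38339923e-01]), 'ee_rot': array([-2.22055602e+00, -2.22052241e+00,  1.71659030e-03]), 'force': array([-0.72466544, -0.13747916,  0.03981877]), 'ft_torque': array([-0.01846008, -0.03973131, -0.04042138]), 'grip_force': 0.0, 'grip_width': 0.08568170894505346}
```

View pics/scene0.png

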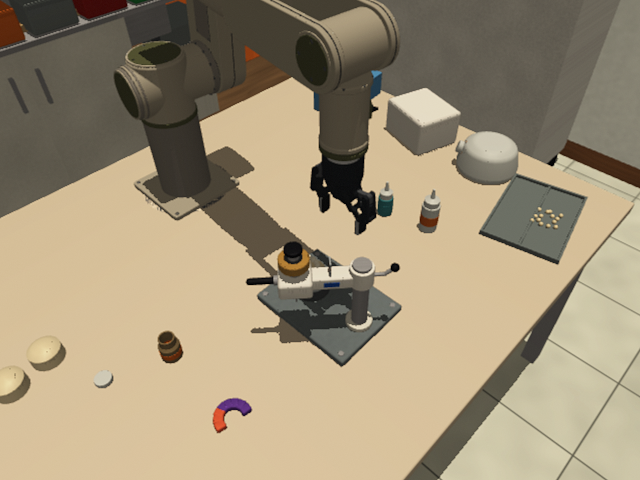

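View pics/side0.png

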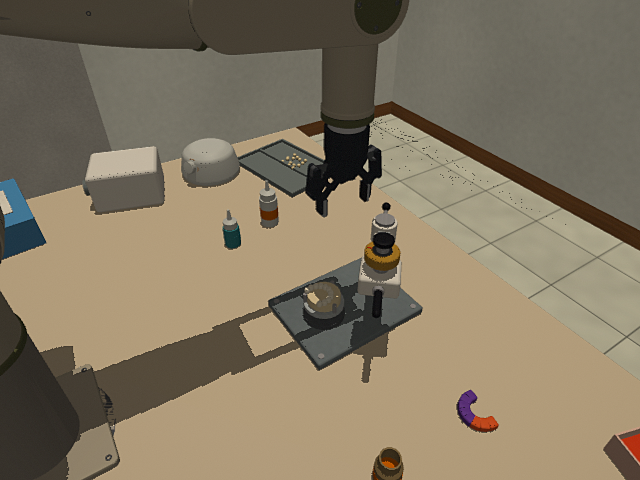

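```bash
python3 - <<'E'
import cv2
a=cv2.imread("pics/scene0.png")[230:370,230:420]; b=cv2.imread("pics/side0.png")[190:375,260:430]
cv2.imwrite("pics/sc.png",cv2.resize(a,None,fx=4,fy=4,interpolation=cv2.INTER_CUBIC))
cv2.imwrite("pics/si.png",cv2.resize(b,None,fx=3.2,fy=3.2,interpolation=cv2.INTER_CUBIC))
E
```

```text
(no output)
```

View pics/sc.png

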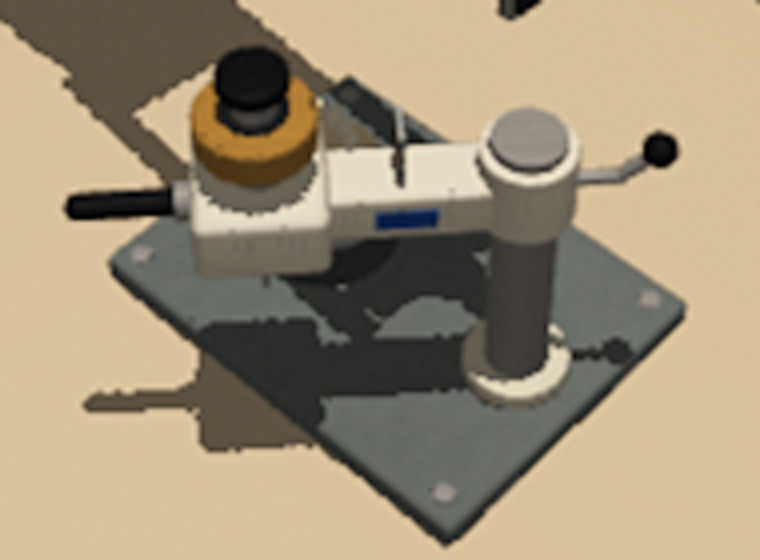

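View pics/si.png

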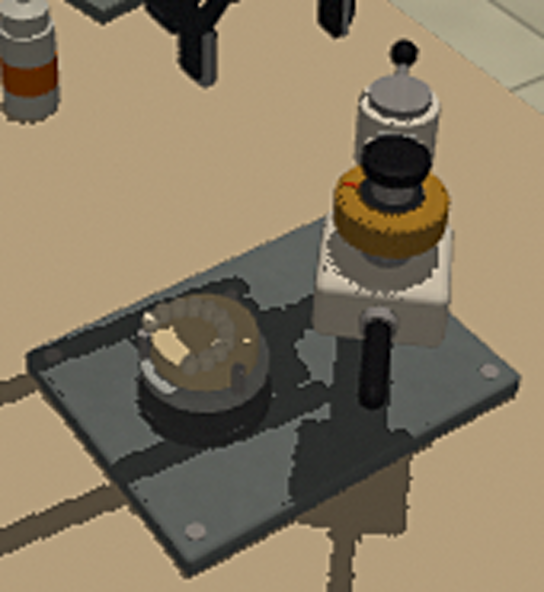

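```bash
cat > h.py <<'E'
import numpy as np
from scipy.spatial.transform import Rotation as R
from scipy.optimize import least_squares
C={"scene":(np.array([519.331,322.005,235.879]),np.array([1.09865146,-0.55203461,0.93368569]),R.from_rotvec([-2.20764634,-0.89776655,0.38880012])),
"side":(np.array([459.655,322.678,241.391]),np.array([0.18921136,-0.56635405,0.72770962]),R.from_rotvec([-2.17963982,0.63652525,-0.30828147]))}
def proj(c,p):
    k,o,A=C[c]; q=A.inv().apply(np.asarray(p)-o); return k[0]*q[...,:2]/q[...,2:]+k[1:]
def ray(c,uv,z):
    k,o,A=C[c]; d=A.apply([(uv[0]-k[1])/k[0],(uv[1]-k[2])/k[0],1]); return o+d*(z-o[2])/d[2]
E
python3 - <<'E'
from h import *
S=lambda u,v:(u/4+230,v/4+230); T=lambda u,v:(u/3.2+260,v/3.2+190)
obs=[("scene",S(112,262),.018),("scene",S(348,80),.018),("scene",S(685,308),.018),("scene",S(447,538),.018),
("side",T(28,356),.018),("side",T(187,566),.018),("side",T(518,380),.018),
("scene",S(529,138),.204),("side",T(400,95),.204),("scene",S(252,73),.258),("side",T(397,158),.258),("side",T(205,340),.08),("scene",S(72,207),.17),("side",T(374,395),.17)]
for o in obs: print(o[0],np.round(o[1],1),ray(*o).round(4))
E
```

```text
scene [258.  295.5] [ 0.4711 -0.1325  0.018 ]
scene [317. 250.] [0.4665 0.0605 0.018 ]
scene [401.2 307. ] [0.7228 0.066  0.018 ]
scene [341.8 364.5] [ 0.7271 -0.1307  0.018 ]
side [268.8 301.2] [0.4593 0.0611 0.018 ]
side [318.4 366.9] [ 0.46   -0.1344  0.018 ]
side [421.9 308.8] [ 0.7178 -0.1286  0.018 ]
scene [362.2 264.5] [ 0.6835 -0.0314  0.204 ]
side [385.  219.7] [ 0.6762 -0.0322  0.204 ]
scene [293.  248.2] [ 0.5978 -0.1271  0.258 ]
side [384.1 239.4] [ 0.5907 -0.129   0.258 ]
side [324.1 296.2] [ 0.5329 -0.0397  0.08  ]
scene [248.  281.8] [ 0.5356 -0.1935  0.17  ]
side [376.9 313.4] [ 0.5363 -0.191   0.17  ]
```

```bash
cat >> h.py <<'E'
R0=R.from_matrix([[0,1,0],[1,0,0],[0,0,-1]])
def ori(a): return (R.from_euler('z',a)*R0).as_rotvec()
P=np.array([.680,-.032]); YAW=.015
def hp(a,d,z=.162,rad=.208):
    u=-np.array([np.cos(a),np.sin(a)]); t=np.array([-np.sin(a),np.cos(a)])
    return np.r_[P+rad*u-d*t,z]
E
python3 - <<'E'
from h import *
from station import r, effector, vision
import cv2
effector.close_gripper(20)
a=.84
r.reach(hp(a,.045,.30),ori(a))
r.servo_line(hp(a,.045),vel=.2)
F0=r.get_state()["force"]; print("F0",F0)
while a>-.06:
    a-= .08 if a>.2 else .02
    r.servo_line(hp(a,.018),vel=.15,frame=ori(a))
    s=r.get_state(); f=s["force"]-F0
    print(round(a,3),f.round(1),s["tcp_pos"].round(4),round(s["t"],1))
    if np.linalg.norm(f[:2])>14: break
f=vision.grab_frame("scene"); g=vision.grab_frame("side")
A=cv2.resize(f["color"][220:380,230:430],None,fx=2,fy=2); B=cv2.resize(g["color"][190:350,240:440],None,fx=2,fy=2)
cv2.imwrite("pics/push.png",np.hstack([A,B])[:,:,::-1])
E
```

```text
F0 [-0.21364433 -0.35554897  0.70836821]
0.76 [-0.6 -0.2  2.2] [ 0.5426 -0.1888  0.164 ] 3.2
0.68 [-1.7 -2.   3.7] [ 0.5305 -0.1775  0.1632] 3.5
0.6 [-3.8 -2.2  4.1] [ 0.5188 -0.1649  0.1625] 3.8
0.52 [-5.1 -2.8  4.3] [ 0.5083 -0.1514  0.1621] 4.0
0.44 [-6.2 -2.9  2.9] [ 0.4991 -0.1373  0.1619] 4.3
0.36 [-6.1 -3.5  5.1] [ 0.4911 -0.1224  0.1618] 4.5
0.28 [-6.3 -1.3  4.9] [ 0.4848 -0.1068  0.162 ] 4.8
0.2 [-7.6 -1.   4.5] [ 0.4791 -0.0909  0.1618] 5.1
0.12 [-8.8 -1.6  4.1] [ 0.4748 -0.0746  0.1616] 5.3
0.1 [-9.  -2.9  4.7] [ 0.474  -0.0712  0.1616] 5.6
0.08 [-9.8 -4.6  4.9] [ 0.4732 -0.0673  0.1616] 5.8
0.06 [-9.9 -4.9  4.7] [ 0.4724 -0.0632  0.1616] 6.1
0.04 [-11.1  -5.4   4.9] [ 0.4718 -0.059   0.1615] 6.3
0.02 [-11.1  -6.    4.8] [ 0.4712 -0.0549  0.1615] 6.6
0.0 [-12.1  -4.5   5.6] [ 0.4707 -0.0507  0.1614] 6.8
-0.02 [-11.8 -16.3   3.4] [ 0.4704 -0.0487  0.1615] 7.1
```

View pics/push.png

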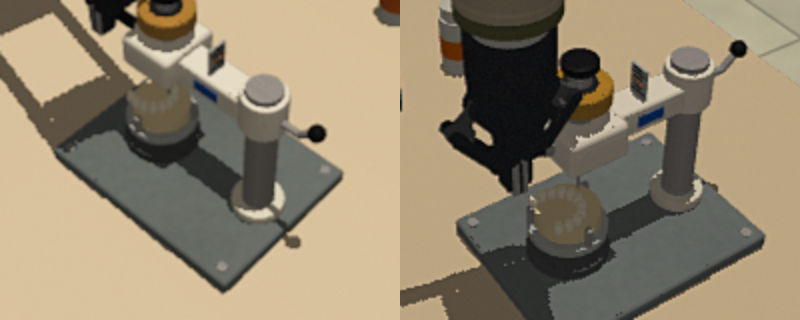

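```bash
python3 - <<'E'
from h import *
from station import r, planner, vision
p=r.get_state()["tcp_pos"]
r.servo_line(p+[-.012,-.004,0],vel=.1)
r.servo_line(p+[-.012,-.05,0],vel=.2)
r.servo_line(p+[-.012,-.05,.17],vel=.25)
s=r.get_state(); print(s["force"],s["t"],s["joint_positions"].round(2))
f=vision.grab_frame("wrist"); print(f["intrinsics"],f["tool_from_camera"].round(4))
c=np.array([.55,-.034,.208])
T=f["tool_from_camera"]
for az in (0,30,45,60,90,120):
  for el in (0,20,40):
    d=R.from_euler('zy',[az,el],degrees=True).apply([1,0,0]) # view dir, el down
    right=np.cross(d,[0,0,1]);right/=np.linalg.norm(right); dn=np.cross(d,right)
    for roll in (0,90,180,270):
      W=R.from_matrix(np.c_[right,dn,d])*R.from_euler('z',roll,degrees=True) # camera attitude
      for D in (.16,.2,.25,.3):
        cam=c-D*d; Rt=W*R.from_matrix(T[:3,:3]).inv(); tp=cam-Rt.apply(T[:3,3])
        q=planner.ik(tp,Rt.as_rotvec())
        if q is not None: print(az,el,roll,D,tp.round(3),np.round(q,2))
E
```

```text
[-0.8631846  -0.12648746 -0.80964531] 8.6833 [-0.32 -0.25  1.69  0.    1.7  -0.3 ]
[[398.85889618   0.         317.23802319]
 [  0.         398.85889618 241.76876384]
 [  0.           0.           1.        ]] [[ 3.000e-04 -9.652e-01 -2.615e-01  6.560e-02]
 [ 1.000e+00  2.000e-04  2.000e-04  7.000e-04]
 [-1.000e-04 -2.615e-01  9.652e-01 -1.333e-01]
 [ 0.000e+00  0.000e+00  0.000e+00  1.000e+00]]
0 40 90 0.16 [ 0.54  -0.005  0.218] [ 0.13 -0.75  2.48 -0.62  0.66 -2.54]
0 40 180 0.16 [ 0.557 -0.035  0.239] [-0.24 -0.56  2.2   0.17  0.92 -1.88]
0 40 180 0.2 [ 0.527 -0.035  0.265] [-0.27 -0.69  2.23  0.18  1.01 -1.88]
0 40 180 0.25 [ 0.489 -0.035  0.297] [-0.3  -0.84  2.25  0.19  1.15 -1.9 ]
0 40 270 0.16 [ 0.539 -0.063  0.217] [-0.68 -0.62  2.41  0.91  1.   -1.18]
0 40 270 0.2 [ 0.508 -0.063  0.242] [-0.75 -0.78  2.45  0.87  1.13 -1.12]
30 0 0 0.16 [ 0.537 -0.04   0.179] [-0.89  0.56  2.25  1.81  1.77 -1.24]
30 0 0 0.2 [ 0.503 -0.06   0.179] [-1.02  0.55  2.28  1.68  1.81 -1.25]
30 0 0 0.25 [ 0.459 -0.085  0.179] [-1.18  0.55  2.29  1.52  1.86 -1.26]
30 0 0 0.3 [ 0.416 -0.11   0.179] [-
[... 13273 characters left out ...]
1.62  2.64 -0.32]
120 40 0 0.25 [ 0.586 -0.116  0.148] [-0.57  1.63  0.51  1.79  2.65 -0.11]
120 40 90 0.16 [ 0.529 -0.058  0.204] [-0.67  1.04  1.24  1.25  2.38  0.94]
120 40 90 0.2 [ 0.545 -0.093  0.191] [-0.7   1.13  1.11  1.27  2.41  0.99]
120 40 90 0.25 [ 0.564 -0.136  0.175] [-0.72  1.26  0.92  1.32  2.45  1.08]
120 40 90 0.3 [ 0.583 -0.179  0.159] [-0.75  1.4   0.69  1.4   2.49  1.2 ]
120 40 180 0.16 [ 0.56  -0.054  0.23 ] [-0.56  1.06  0.94  1.09  2.46  2.51]
120 40 180 0.2 [ 0.575 -0.089  0.218] [-0.58  1.17  0.79  1.12  2.5   2.56]
120 40 270 0.16 [ 0.581 -0.035  0.203] [-0.41  1.44  0.54  1.45  2.7  -1.95]
120 40 270 0.2 [ 0.597 -0.069  0.19 ] [-0.44  1.6   0.28  1.65  2.73 -1.72]
```

```bash
cat >> h.py <<'E'
K=np.array([398.859,317.238,241.769])
VROT=R.from_matrix(np.array([[0,-1,0],[0,0,1],[-1,0,0]]).T if 0 else np.c_[[0,0,-1],[-1,0,0],[0,1,0]])
def viewpose(T,D=.24,c=(.55,-.034,.212)):
    Rt=VROT*R.from_matrix(T[:3,:3]).inv(); return np.array(c)-[0,D,0]-Rt.apply(T[:3,3]),Rt.as_rotvec()
def snap(vision,r,name):
    import cv2
    s=r.get_state(); f=vision.grab_frame("wrist"); T=f["tool_from_camera"]
    Rt=R.from_rotvec(s["ee_rot"]); o=s["tcp_pos"]+Rt.apply(T[:3,3]); A=Rt*R.from_matrix(T[:3,:3])
    np.savez(name+".npz",o=o,A=A.as_rotvec()); cv2.imwrite(name+"_raw.png",f["color"][:,:,::-1])
    cv2.imwrite(name+".png",cv2.rotate(f["color"][:,:,::-1],cv2.ROTATE_90_CLOCKWISE)); return o
# upright pixel (U,V) -> raw (u,v): u=V, v=479-U ; world x,z on plane y=yp
def upray(name,U,V,yp):
    d=np.load(name+".npz"); o=d["o"]; w=R.from_rotvec(d["A"]).apply([(V-K[1])/K[0],(479-U-K[2])/K[0],1]); return o+w*(yp-o[1])/w[1]
E
python3 - <<'E'
from h import *
from station import r, planner, vision
import cv2
T=vision.grab_frame("wrist")["tool_from_camera"]
p,o=viewpose(T); print(p,o)
r.reach(p+[0,-.13,.08],o)
r.servo_line(p,vel=.25)
print(snap(vision,r,"pics/v1"),r.get_state()["t"])
im=cv2.imread("pics/v1.png"); print(im.shape)
cv2.imwrite("pics/v1c.png",cv2.resize(im[170:470,100:420],None,fx=2,fy=2,interpolation=cv2.INTER_CUBIC))
E
```

```text
[ 0.52150028 -0.12817133  0.21273288] [-1.5606244   0.20788623 -0.20749852]
[ 0.55143408 -0.27586134  0.21352909] 10.8167
(640, 480, 3)
```

View pics/v1c.png

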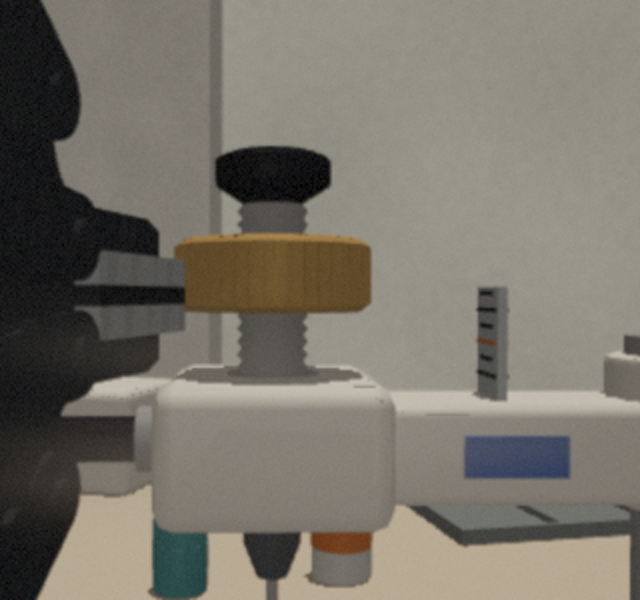

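```bash
cat >> h.py <<'E'
S=np.array([0,0.])  # spindle axis xy, set by caller
def rim(S,th,rad,z=.213):
    return np.r_[S+rad*np.array([np.cos(th),np.sin(th)]),z], ori(th+np.pi/2)
def stroke(r,S,rad,th0,th1,z=.213,n=8,lo=5,hi=9):
    """approach rim radially at th0 until contact, then draw clockwise to th1 holding radial force"""
    p,o=rim(S,th0,rad+.012,z); r.servo_line(p,vel=.2,frame=o); F0=r.get_state()["force"]; log=[]
    rr=rad+.003
    def go(th,rr,v):
        p,o=rim(S,th,rr,z); r.servo_line(p,vel=v,frame=o); s=r.get_state(); f=s["force"]-F0
        return f[:2]@[np.cos(th),np.sin(th)], f, s["t"]
    fr,f,t=go(th0,rr,.1)
    while fr<lo and rr>rad-.008: rr-=.0007; fr,f,t=go(th0,rr,.05)
    log.append((rr,fr))
    for th in np.linspace(th0,th1,n+1)[1:]:
        fr,f,t=go(th,rr,.12); log.append((rr,fr))
        if fr<lo: rr-=.0006
        if fr>hi: rr+=.0005
    p,o=rim(S,th1,rr+.014,z); r.servo_line(p,vel=.2)
    print("stroke",np.round([(a*1e3,b) for a,b in log],1).tolist(),"F",f.round(1),"t",round(t,1)); return rr
E
python3 - <<'E'
from h import *
from station import r, vision
x=upray("pics/v1",236.5,310,-.032); print(x)
S=np.array([x[0],-.032]); np.save("S.npy",S)
p=r.get_state()["tcp_pos"]
r.servo_line(p+[0,-.08,.05],vel=.25)
th0,th1=np.deg2rad([-45,-150])
q,o=rim(S,th0,.07,.29); r.reach(q,o)
q,o=rim(S,th0,.06); r.servo_line(q,vel=.25)
rr=stroke(r,S,.041,th0,th1)
E
```

```text
[ 0.55078279 -0.032       0.21713211]
stroke [[37.0, 8.2], [37.0, 7.2], [37.0, 7.5], [37.0, 7.4], [37.0, 7.9], [37.0, 8.0], [37.0, 11.0], [37.5, 9.5], [38.0, 9.4]] F [-8.3 -4.6 -3.6] t 19.5
```

```bash
cat >> h.py <<'E'
def back(r,S,th0,z=.213):
    p,o=rim(S,np.deg2rad(-97),.085,z); r.servo_line(p,vel=.25,frame=o)
def look(r,vision,name,zc,S):
    T=np.load("T.npy"); p=r.get_state()["tcp_pos"]
    pv,o=viewpose(T,.24,(S[0],S[1],zc))
    r.reach(pv+[0,-.10,.08],o); r.servo_line(pv,vel=.25); r.wait(.15)
    return snap(vision,r,name)
E
python3 - <<'E'
from h import *
from station import r, vision
import cv2
np.save("T.npy",vision.grab_frame("wrist")["tool_from_camera"])
S=np.load("S.npy"); th0,th1=np.deg2rad([-45,-150])
back(r,S,th0); rr=stroke(r,S,.039,th0,th1)
q,o=rim(S,np.deg2rad(-97),.13,.27); r.servo_line(q,vel=.25,frame=o)
print(look(r,vision,"pics/v2",.203,S),r.get_state()["t"])
im=cv2.imread("pics/v2.png")
cv2.imwrite("pics/v2c.png",cv2.resize(im[230:430,170:400],None,fx=3,fy=3,interpolation=cv2.INTER_CUBIC))
E
```

```text
stroke [[37.1, 7.5], [37.1, 7.7], [37.1, 7.8], [37.1, 7.3], [37.1, 7.9], [37.1, 8.6], [37.1, 9.4], [37.6, 8.9], [37.6, 10.6]] F [-9.  -5.6 -5.3] t 26.9
[ 0.551299   -0.27496021  0.20429781] 30.2333
```

View pics/v2c.png

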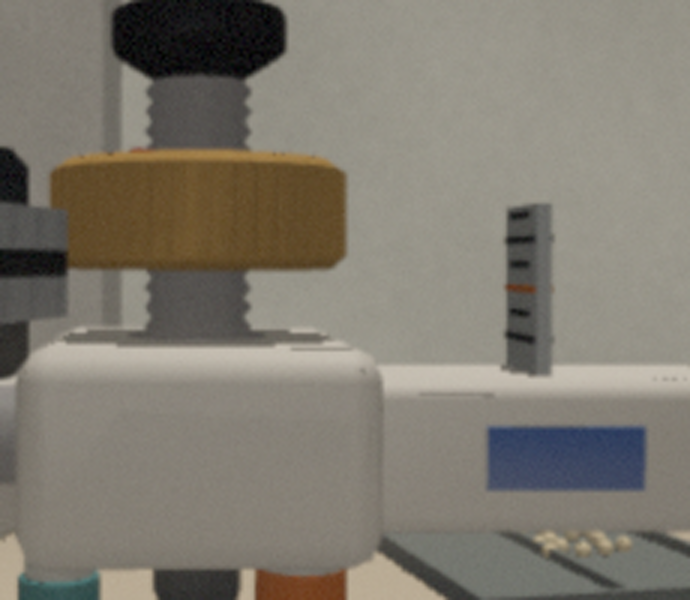

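```bash
python3 - <<'E'
import cv2,numpy as np
for n,ax,sx in(("v1",236,345),("v2",236,345)):
    im=cv2.imread(f"pics/{n}.png").astype(float)
    print(n,"axis+-22 cols; R-B rows / gray thread")
    m=im[:,ax-6:ax+7].mean(1); rb=m[:,2]-m[:,0]
    a=280 if n=="v1" else 275
    print("R-B",[(i,int(rb[i])) for i in list(range(a,a+14))+list(range(316,332))])
    g=m.mean(1); print("thread",[(i,int(g[i])) for i in range(335,362)])
    for c in (343,345,): 
        q=im[:,c-2:c+2].mean((1,2)); print("scale",c,[(i,int(q[i])) for i in range(298,368)])
    hs=im[:,265:268].mean((1,2)); print("face right of thread",[(i,int(hs[i])) for i in range(335,366)])
E
```

```text
v1 axis+-22 cols; R-B rows / gray thread
R-B [(280, 5), (281, 5), (282, 5), (283, 5), (284, 6), (285, 10), (286, 43), (287, 85), (288, 88), (289, 84), (290, 69), (291, 61), (292, 60), (293, 60), (316, 60), (317, 60), (318, 60), (319, 59), (320, 61), (321, 59), (322, 58), (323, 54), (324, 50), (325, 47), (326, 30), (327, 8), (328, 6), (329, 6), (330, 5), (331, 5)]
thread [(335, 82), (336, 83), (337, 82), (338, 83), (339, 83), (340, 84), (341, 85), (342, 85), (343, 84), (344, 85), (345, 86), (346, 86), (347, 85), (348, 86), (349, 86), (350, 87), (351, 87), (352, 87), (353, 88), (354, 88), (355, 87), (356, 86), (357, 86), (358, 89), (359, 98), (360, 100), (361, 105)]
scale 343 [(298, 145), (299, 144), (300, 145), (301, 146), (302, 146), (303, 146), (304, 145), (305, 146), (306, 145), (307, 144), (308, 144), (309, 144), (310, 144), (311, 143), (312, 139), (313, 117), (314, 78), (315, 52), (316, 25), (317, 46), (318, 75), (319, 79), (320, 76), (321, 77), (322, 74), (323, 62), (324, 28), (325, 40), (326, 67), (327, 77), (328, 75), (329, 77), (330, 75), (331, 61), (332, 26), (333, 37), (334
[... 3528 characters left out ...]
1, 55), (342, 28), (343, 38), (344, 64), (345, 78), (346, 80), (347, 79), (348, 78), (349, 79), (350, 80), (351, 79), (352, 79), (353, 90), (354, 128), (355, 170), (356, 185), (357, 183), (358, 181), (359, 173), (360, 164), (361, 152), (362, 143), (363, 133), (364, 131), (365, 129), (366, 130), (367, 130)]
face right of thread [(335, 149), (336, 149), (337, 149), (338, 150), (339, 154), (340, 137), (341, 105), (342, 99), (343, 104), (344, 141), (345, 176), (346, 173), (347, 185), (348, 186), (349, 184), (350, 181), (351, 175), (352, 169), (353, 163), (354, 158), (355, 150), (356, 141), (357, 137), (358, 133), (359, 132), (360, 132), (361, 131), (362, 133), (363, 131), (364, 131), (365, 131)]
```

```bash
cat > meas.py <<'E'
import cv2,numpy as np
def gap(name,cb=319,c0=341,ax=236):
    im=cv2.imread(name+".png").astype(float); rb=im[:,ax-6:ax+7].mean(1); rb=rb[:,2]-rb[:,0]
    i=np.arange(cb-25,cb+25); k=[j for j in i if rb[j]>=27>rb[j+1]][-1]; b=k+(rb[k]-27)/(rb[k]-rb[k+1])
    t=[j for j in range(k-60,k) if rb[j]<43<=rb[j+1]][0]; t=t+(43-rb[t])/(rb[t+1]-rb[t])
    q=im[:,342:347].mean((1,2)); lines=[]
    for j in range(280,375):
        if q[j]<52 and q[j]==q[j-3:j+4].min():
            w=np.clip(78-q[j-2:j+3],0,None); lines.append((w@np.arange(j-2,j+3))/w.sum())
    h=(lines[-1]-317.24)/1.61
    print("bottom",b,"top",t,"lines",np.round(lines,2),"gap",h-(b-317.24)/1.842, "height",(b-t)/1.842)
E
python3 - <<'E'
from h import *
from meas import gap
from station import r, vision
for n in("v1","v2"): gap("pics/"+n)
S=np.load("S.npy"); th0,th1=np.deg2rad([-60,-131])
p=r.get_state()["tcp_pos"]; r.servo_line(p+[0,-.06,.05],vel=.3)
q,o=rim(S,th0,.075,.25); r.reach(q,o)
stroke(r,S,.0343,th0,th1,z=.211,n=4)
q,o=rim(S,np.deg2rad(-97),.065,.211); r.servo_line(q,vel=.3,frame=o)
stroke(r,S,.0343,th0,th1,z=.211,n=4)
q,o=rim(S,np.deg2rad(-97),.10,.27); r.servo_line(q,vel=.3,frame=o)
print(look(r,vision,"pics/v3",.203,S),r.get_state()["t"])
gap("pics/v3")
E
```

```text
bottom 326.13732394366195 top 285.98135198135196 lines [316.19 324.42 332.55 348.75 357.02] gap 19.87569101702153 height 21.800201933935934
bottom 319.6706827309237 top 279.2168905950096 lines [301.3  309.44 317.7  333.85 342.16] gap 14.158128858963956 height 21.961884981495174
stroke [[36.6, 7.0], [36.6, 8.5], [36.6, 10.1], [37.1, 8.5], [37.1, 12.1]] F [-8.  -9.1 -2. ] t 34.9
stroke [[37.3, 7.9], [37.3, 7.4], [37.3, 7.8], [37.3, 8.2], [37.3, 10.2]] F [-6.5 -7.9 -2.7] t 38.7
[ 0.55129878 -0.2749216   0.20428433] 41.6583
bottom 326.44160583941607 top 285.99302325581397 lines [301.32 309.4  317.73 333.85 342.16] gap 10.485545137829305 height 21.959056777199837
```

```bash
cat > press.py <<'E'
from h import *
from station import r, vision
S=np.load("S.npy")
def press():
    o=ori(0)
    r.reach(np.r_[S,.285],o); r.servo_line(np.r_[S,.2705],vel=.2,frame=o)
    F0=r.get_state()["force"]; z=.2705; L=[]
    while z>.249:
        z-= .0008 if (z>.264 or z<.2585) else .0025
        r.servo_line(np.r_[S,z],vel=.05); s=r.get_state(); f=s["force"]-F0
        L.append((s["tcp_pos"][2]*1e3,f[2]))
        if f[2]>14: break
    print(np.round(L,2).tolist(),f.round(1),s["t"])
    r.servo_line(np.r_[S,.272],vel=.1); r.servo_line(np.r_[S,.30],vel=.3); print(r.get_state()["t"])
E
python3 - <<'E'
from press import *
p=r.get_state()["tcp_pos"]; r.servo_line(p+[0,-.06,.08],vel=.3)
press()
E
```

```text
[[269.92, -0.86], [269.09, -0.52], [268.08, 0.0], [267.23, 0.61], [266.42, -1.14], [266.04, 2.1], [265.28, 4.05], [264.2, 4.86], [263.3, 3.88], [260.83, 3.98], [258.42, 3.0], [257.75, 4.27], [256.9, 4.87], [256.62, 8.17], [256.52, 12.43], [256.5, 16.11]] [-5.2  0.5 16.1] 47.4917
48.0667
```

```bash
python3 - <<'E'
from press import *
r.servo_line(np.r_[S,.2685],vel=.15); r.wait(.25); F0=r.get_state()["force"][2]
z=.2670
while z>.2652:
    r.servo_line(np.r_[S,z],vel=.03); r.wait(.12); s=r.get_state(); f=s["force"][2]-F0
    print(round(z*1e3,2),round(s["tcp_pos"][2]*1e3,3),round(f,2))
    if f>2.5: break
    z-=.00025
r.servo_line(np.r_[S,.30],vel=.3); print(r.get_state()["t"])
E
```

```text
267.0 267.039 -0.36
266.75 266.757 1.34
266.5 266.494 0.41
266.25 266.235 0.35
266.0 266.065 0.15
265.75 265.989 3.92
51.1417
```

```bash
python3 - <<'E'
from station import r, vision
import cv2,numpy as np
p=r.get_state()["tcp_pos"]; r.servo_line(p+[-.03,.10,.05],vel=.3)
f=vision.grab_frame("scene")["color"]; g=vision.grab_frame("side")["color"]
A=cv2.resize(f[215:375,230:430],None,fx=2,fy=2); B=cv2.resize(g[190:350,240:440],None,fx=2,fy=2)
cv2.imwrite("pics/end.png",np.hstack([A,B])[:,:,::-1]); print(r.get_state()["t"])
E
```

```text
51.7833
```

View pics/end.png

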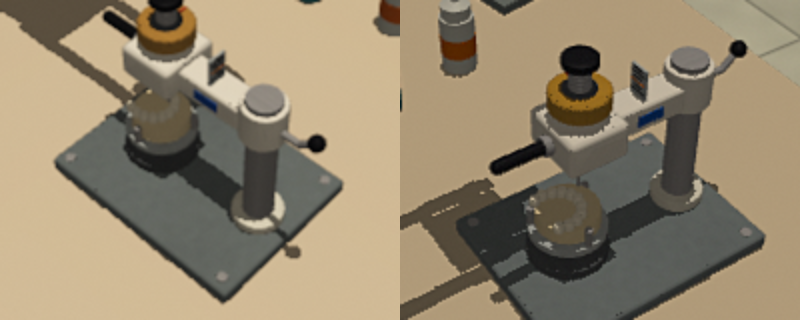

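The arm is home over the cast, the spindle has sprung back up, and the robot is clear of everything.

```bash
python3 -c "
from station import r
print(r.job_done())"
```

```text
the job is handed in; nothing more can be done
None
```

The job is handed in at about 52 s: the arm is home against its stop, the knob was pressed until the collar landed, and it sprang back. The collar gap is uncertain: the camera reads about 10.2 mm but the press travel was about 9.4 mm, and I did not correct it for lack of time.

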